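Clear a clamp set-up and load the turntable

TASK

Strip the slackened clamp set-up on the tooling plate from the top down: first the flange nut into the round parts dish, then the clamp strap into the long tray, flat and the same way up, then put the step block on its base in the square tray and stand the machined bearing block upright in the middle of the turntable, in whichever order of those two you like. Set the bearing block down, do not drop it or knock it over, and leave the stepper motor and the wrench where they are.

Things in the scene. Friction and masses are not known exactly. Their poses are not given: they have to be found in the camera images.
- flange_nut: Bright steel flange nut, hexagon 22 mm across flats (25 mm over the corners) on a round flange 30 mm in diameter and 5 mm thick, 22 mm tall in all, 60 g. It lies loose on top of the clamp strap (its bolt is already out). Origin: centre of the underside, z up; two of the flats face along its x and -x, the others every 60 degrees.
- clamp_strap: Dark steel clamp strap, a flat bar 120 mm long (along its y), 32 mm wide (x) and 16 mm thick, with a slot 14 mm wide along the middle and a narrower nose at the +y end, 380 g. It lies level and loose, its -y end on the step block and its nose on the bearing block, 60 mm above the table. Origin: centre of the underside, z up.
- bearing_block: Aluminium bearing block standing on the white tooling plate (190 by 90 mm, 12 mm thick, fixed) under the nose of the strap: a foot 62 mm (x) by 34 mm (y), 12 mm high, and on it a body 40 mm (x) by 34 mm (y) rising to 48 mm, with an 18 mm bore through it along y, 180 g. Origin: centre of the underside, z up. The 40 mm wide body above the foot is easily gripped across x once the strap is off.
- step_block: Bright steel step block (staircase) standing on the tooling plate under the other end of the strap: base 32 mm (x) by 64 mm (y); four steps each 16 mm long rise towards -y to heights of 16, 32, 48 and 64 mm, so its centre of mass lies 8 mm to the -y side of the origin; 620 g. Origin: centre of the underside, z up. Easily gripped across x over the two high steps.
- parts_dish: Round bright steel parts dish, outer diameter 110 mm at the rim and 92 mm at the foot, rim 18 mm high, floor 4 mm above the table, fixed. Origin: centre of the underside. The nut's place.
- long_tray: Grey plastic tray, the longer one: outer 96 mm (x) by 166 mm (y), rim 15 mm high, walls and floor 3 mm thick, open on top, fixed. Origin: centre of the underside. The strap's place.
- square_tray: Grey plastic square tray, outer 102 by 102 mm, rim 15 mm high, walls and floor 3 mm thick, open on top, fixed. Origin: centre of the underside. The step block's place.
- turntable: Turntable: a flat aluminium disc 130 mm in diameter on a black and aluminium motor; the disc's top is 70 mm above the table; it does not turn. Origin: centre of its underside at table height; the middle of the disc is straight above it. The bearing block's place.
- stepper_motor: Bystander: loose square motor, black and aluminium, 57 by 57 mm, 56 mm tall with an 8 mm shaft standing up to 76 mm. Origin: centre of the underside. Not to be moved.
- wrench: Bystander: steel wrench lying on the table beyond the work. It lies about crosswise to the robot. Not to be moved.
Mind the look-alikes: they are no part of the job. Leave any red or turquoise look-alike of the bearing_block alone. Leave any brown look-alike of the turntable alone.

How it is judged:
By the outcome, as a careful person would: the job done as asked, in the order asked, and still so for the second after the job is handed in, with the robot touching nothing.
It also fails if it takes over 104 s, if anything falls off the work surface, if the arm or the gripper's body presses on something with over 40 N, if the wrist force passes 120 N, or if a joint passes its speed limit or range.

ROBOT

A 6-joint arm with a two-finger parallel gripper is mounted at the origin on the work surface. World frame = base frame: x ahead of the robot, y to its left, z up, the work surface at z = 0. Lengths are in m, angles in rad, forces in N, time in s.
With the tool pointing down it reaches from about 0.35 to 0.8 m from the base axis. Payload 7.3 kg.
Tool frame: the origin (TCP) lies between the finger pads; the fingertips stand 19 mm ahead of it and the grasp point (between the pads) is the TCP; z points along the fingers, y is the line along which they close (so a half turn about z gives the same grasp; the last joint's range is limited). The gripper opens to 85 mm and grips with 20 to 120 N. Pads are 22 mm wide; open, the fingers measure 114 mm over their backs; the gripper's body (76 mm by 85 mm) begins 54 mm behind the grasp point. The pads swing forward as they close: fully open they stand 13 mm farther back than shut.
Start: joints at [1.126, 0.342, 1.524, -0, 1.275, -0.146], TCP at [0.155, 0.502, 0.25] pointing down, gripper open.
Joint ranges: [-2.53, 2.53], [-0.77, 2.02], [0.04, 2.7], [-1, 4.14], [0.28, 2.66], [-3.11, 3.11]. Speed limits (rad/s): [2.57, 2.57, 3.14, 3.14, 3.14, 3.14].

INTERFACE

Orientations are given as a rotation vector (axis times angle).
In Python, from plant import robot gives the robot as it stands. The module is installed in compiled form; this text tells all that it offers.
- The arm moves only by the tool arm_command, never from a script. Its argument "steps" is a list of rows, each an object of numbers: "rx", "ry", "rz": the turn, a rotation vector about the world's x, y, z in rad; "tx", "ty", "tz": the shift along the world's x, y, z in m; "gripper": the finger opening in m, from 0 to 0.0854. A call has 1 to 12 rows; each row shifts and turns the commanded pose from where the row before left it; what a row does not reach is not made up. A row lasts 1/12 s, in which the tool goes at most 41.7 mm and 7.16 degrees, less where a joint would pass 70% of its speed; a pose out of reach is approached as far as the arm can. A call is refused whole if a number of a shift passes 0.0417 or a number of a turn 0.125, either way. A call with a gripper value outside its range is refused whole. The fingers move at their own pace and stop on an object; "force" is the grip in N (left out, the last holds). Time passes only in rows, so rows that do not move let the fingers close. It gives the time, the measured TCP pose, the force, the opening and the grip force at its end, in the units of the state.
- robot.get_obs(): the state, without advancing time (a new reading comes with each control period).
- robot.snapshot(name): name is "side" or "top"; returns a dict with "color" (400x640x3 uint8, blue, green, red), "fovy" (degrees; the focal length in pixels is half the picture's height over the tangent of half this angle, whatever the lens; pixels are square), "cx", "cy" (the principal point, pixels), "k1" (the pictures are not rectified: a ray, as slopes to the right and down, at radius r is drawn at 1 + k1 r^2 times it, then the intrinsics apply), "extrinsics" (4x4, takes a point from world to camera coordinates). Camera axes: x right, y up, looking along -z (the intrinsics and any distortion apply to the point x, -y, -z); pixel columns grow to the right and rows downward; lengths in m; the calibration is good to about 2 mm. A picture is of the moment at which its call begins. There is no depth.
- robot.sign_off(): hands the job in; it is judged then, once.
Trained networks look in a picture, given as the dict that the camera call returned (one of the last four; its "shot" number tells which), for a name from the list of things; names that differ only in an ending like _2 or _b are one class to them, and where a whole thing is asked for, a point or a joint stands for the part that bears it (a point fixed in the world has none). Each returns a list of dicts, best first, with "confidence" (0 to 1); they miss things now and then, are a little off and sometimes report something else, mostly with a low value. They report only what shows in the picture. A call takes as long as a camera call. They do not tell look-alikes from the thing itself.
- robot.find_in(thing, picture): "position" ([column, row] in pixels, amid what is visible of it).
- robot.tip_of(thing, picture): "position" ([column, row] in pixels: a listed point, or the origin of a listed thing).
The state is a dict: "clock": time; "joint_positions": joint angles; "joint_velocities": joint speeds; "joint_torque": joint torques, N m; "eef_pos": TCP position; "eef_rot": TCP orientation; "force": force on the tool from outside, world axes, zero at the start; "wrist_torque": the same for the moment, N m; "width": finger opening in m; "gripper_force": force on a finger pad.
Only numpy, scipy, OpenCV 4.12 (cv2) and the standard library are available. Lean on these libraries where they do the work, as an engineer would, in place of code of your own. Each camera call takes 0.05 s, during which the arm holds its last target. There are 200 camera calls.

## Working session

There is one attempt and no reset: what is moved stays moved. The work goes in short steps, Python scripts to look and compute and a tool call to move; the robot and the scene stay as the last step left them, time stands still between calls to the robot, and variables do not carry over. Pictures are saved under pics/ and viewed, at most 14 in all, crops included, and the job is handed in when it is done.

Besides the shell and the picture viewer there is one more tool, called after ">>>" in YAML: its name, and indented under it one key for each argument. arm_command: Moves the arm, as the interface text tells. Its arguments: {"type":"object","properties":{"steps":{"type":"array"},"force":{"type":"number"}},"required":["steps"]}

```bash
mkdir -p pics; cat > h.py <<'E'
import numpy as np, cv2
from plant import robot
def cam(p):
    f=200/np.tan(np.radians(p["fovy"])/2); return f,p["cx"],p["cy"],p["k1"],np.array(p["extrinsics"])
def ray(p,uv):
    f,cx,cy,k,E=cam(p); d=np.array([(uv[0]-cx)/f,(uv[1]-cy)/f]); s=d.copy()
    for _ in range(30): s=d/(1+k*(s@s))
    R=E[:3,:3]; return -R.T@E[:3,3], R.T@np.array([s[0],-s[1],-1.])
def atz(p,uv,z):
    o,d=ray(p,uv); return o+d*(z-o[2])/d[2]
def tri(p,a,q,b):
    o1,d1=ray(p,a); o2,d2=ray(q,b)
    t=np.linalg.lstsq(np.c_[d1,-d2],o2-o1,rcond=None)[0]
    x,y=o1+d1*t[0],o2+d2*t[1]; return (x+y)/2,np.linalg.norm(x-y)
def proj(p,X):
    f,cx,cy,k,E=cam(p); c=E[:3,:3]@np.array(X)+E[:3,3]; s=np.array([c[0],-c[1]])/-c[2]
    return s*(1+k*(s@s))*f+[cx,cy]
E
python3 - <<'E'
from h import *
np.set_printoptions(precision=3,suppress=True)
T=robot.snapshot("top");S=robot.snapshot("side")
cv2.imwrite("pics/top0.png",T["color"]);cv2.imwrite("pics/side0.png",S["color"])
for n in "flange_nut clamp_strap bearing_block step_block parts_dish long_tray square_tray turntable stepper_motor wrench".split():
    a=robot.tip_of(n,T);b=robot.tip_of(n,S)
    print(n,[(np.round(x["position"]),round(x["confidence"],2)) for x in a],[(np.round(x["position"]),round(x["confidence"],2)) for x in b])
    for x in a:
        for y in b:
            P,e=tri(T,x["position"],S,y["position"])
            if e<.02: print("   ",P,round(e,4))
for p in(T,S): print(cam(p)[:4], ray(p,(320,200)))
print(robot.get_obs())
E
```

```text
flange_nut [(array([219., 233.]), 0.44)] [(array([304., 292.]), 0.45)]
    [0.458 0.246 0.085] 0.0108
clamp_strap [(array([215., 236.]), 0.88)] [(array([300., 301.]), 0.78)]
    [0.456 0.261 0.067] 0.0038
bearing_block [(array([165., 202.]), 0.94), (array([215., 288.]), 0.74), (array([202., 240.]), 0.5)] [(array([346., 346.]), 0.85), (array([292., 330.]), 0.66), (array([302., 302.]), 0.66), (array([228., 357.]), 0.65), (array([348., 226.]), 0.27)]
    [ 0.548  0.418 -0.008] 0.001
    [ 0.332  0.275 -0.01 ] 0.0028
    [0.449 0.307 0.016] 0.0001
    [0.441 0.279 0.111] 0.0066
step_block [(array([238., 236.]), 0.66)] [(array([309., 299.]), 0.88)]
    [ 0.46   0.218 -0.   ] 0.0095
parts_dish [(array([324., 173.]), 0.97)] [(array([287., 205.]), 0.71)]
    [0.632 0.006 0.015] 0.006
long_tray [(array([326., 236.]), 0.8)] [(array([348., 225.]), 0.7), (array([240., 174.]), 0.67)]
    [ 0.464 -0.003  0.022] 0.0094
square_tray [(array([246., 173.]), 0.62)] [(array([257., 266.]), 0.77)]
    [0.617 0.204 0.01 ] 0.0181
turntable [(array([483., 187.]), 0.77), (array([410., 166.]), 0.62)] [(array([3
[... 319 characters left out ...]
04) (array([ 0.391, -0.003,  1.106]), array([ 0.152,  0.016, -0.988]))
(np.float64(463.58336985230704), 309.72098433371855, 203.32917760269004, 0.01901506041911254) (array([0.211, 0.656, 0.991]), array([ 0.281, -0.562, -0.778]))
{'clock': 1.1, 'joint_positions': array([ 1.126,  0.342,  1.524,  0.   ,  1.275, -0.146]), 'joint_velocities': array([ 0.002, -0.   , -0.001, -0.   ,  0.002,  0.001]), 'joint_torque': array([  0.001, -43.358, -24.629,  -0.   ,   0.   ,  -0.   ]), 'eef_pos': array([0.155, 0.502, 0.25 ]), 'eef_rot': array([0.468, 3.107, 0.   ]), 'force': array([ 0.791, -0.126,  0.444]), 'wrist_torque': array([-0.018,  0.047,  0.003]), 'gripper_force': 0.0, 'width': 0.08574821903544386}
```

View pics/top0.png

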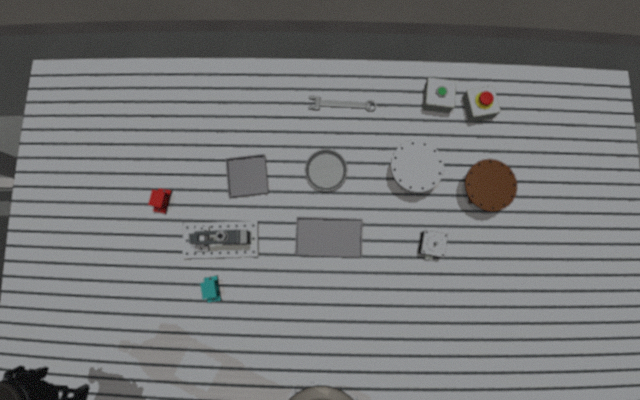

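View pics/side0.png

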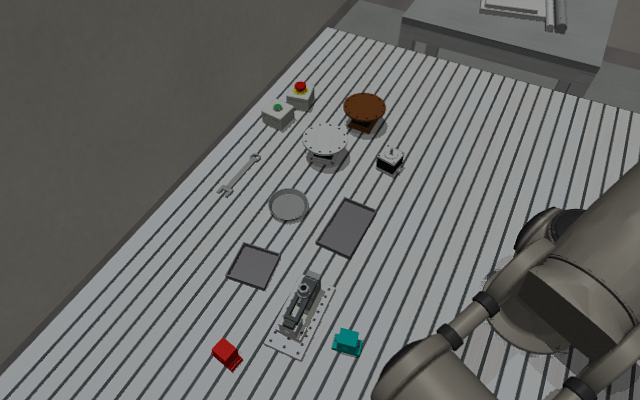

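The top view shows the plate with nut, strap and blocks around (220,239), the square tray at (248,176), the dish at (326,171), and the long tray at (329,238). The stepper motor is at (433,243) and the wrench at (343,104).

Candidates that could be mistaken for the right thing:
- **Bearing block:** red (160,200), turquoise (210,289), or the grey one under the strap on the plate at about (200,240). I choose the one on the plate.
- **Turntable:** aluminium (417,166) or brown (491,185). I choose the aluminium one.

I'll check both choices in close crops.

```bash
python3 - <<'E'
from h import *
T=cv2.imread("pics/top0.png");S=cv2.imread("pics/side0.png")
a=cv2.resize(T[212:268,172:272],None,fx=8,fy=8,interpolation=cv2.INTER_CUBIC)
b=cv2.resize(S[262:362,255:355],None,fx=6,fy=6,interpolation=cv2.INTER_CUBIC)
cv2.imwrite("pics/ct.png",a);cv2.imwrite("pics/cs.png",b)
E
```

```text
(no output)
```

View pics/ct.png

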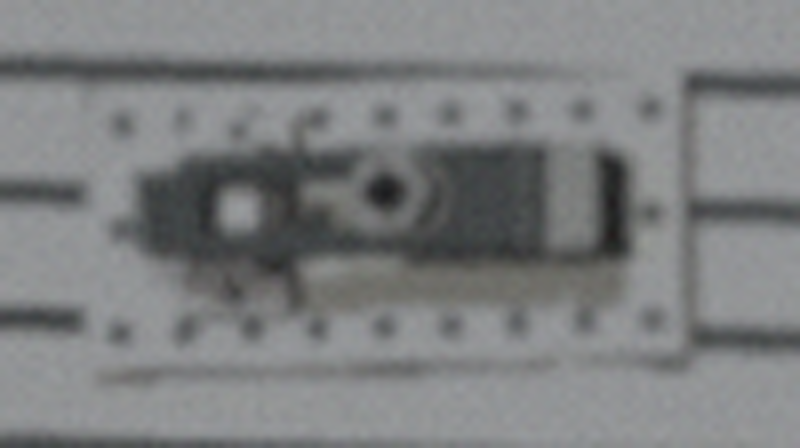

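View pics/cs.png

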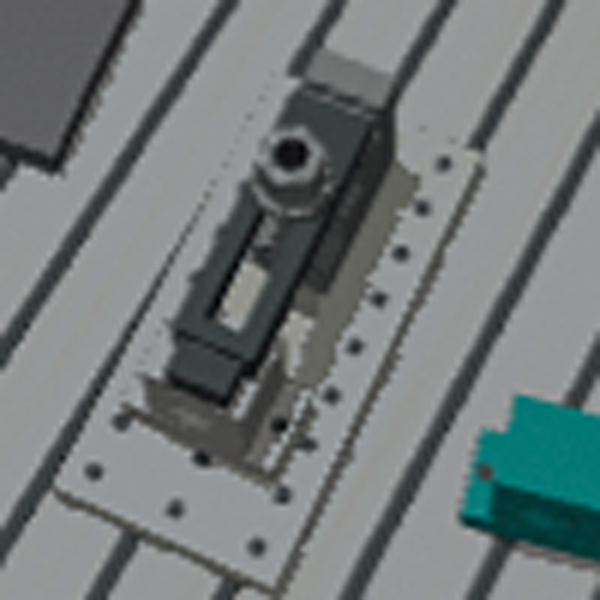

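The grey bearing block is confirmed under the strap's nose (foot showing at top-crop (240,280), side-crop (210,420)). The nut's bore is at top-crop (385,190) and side-crop (291,153). The strap's step-block end is at top-crop x≈545, with the top step beyond it.

```bash
python3 - <<'E'
from h import *
np.set_printoptions(precision=4,suppress=True)
T=robot.snapshot("top");S=robot.snapshot("side")
t=lambda x,y:np.array([(x+.5)/8-.5+172,(y+.5)/8-.5+212]); s=lambda x,y:np.array([(x+.5)/6-.5+255,(y+.5)/6-.5+262])
print("nut tri",tri(T,t(385,190),S,s(291,153)), atz(T,t(385,190),.098),atz(S,s(291,153),.098))
for n,a,b in [("end mid",t(545,202),s(336,105)),("nose mid",t(143,214),s(203,388))]:
    print(n,tri(T,a,S,b),atz(T,a,.076),atz(S,b,.076))
for n,a in [("endT",[t(545,150),t(545,255)]),("noseT",[t(143,178),t(143,250)])]: print(n,[atz(T,x,.076) for x in a])
for n,a in [("endS",[s(287,88),s(385,122)]),("noseS",[s(170,375),s(235,400)])]: print(n,[atz(S,x,.076) for x in a])
print("step top", [atz(T,t(*x),.076) for x in((600,150),(600,255))],[atz(S,s(*x),.076) for x in((308,50),(395,80))])
print("plate",[atz(T,t(*x),.012) for x in((688,75),(688,362),(100,378))],[atz(S,s(*x),.012) for x in((485,155),(275,592),(58,492))])
# places: contours
def blob(p,uv,z,tol):
    im=cv2.GaussianBlur(p["color"],(3,3),0); m=np.zeros((402,642),np.uint8)
    cv2.floodFill(im.copy(),m,tuple(int(v) for v in uv),0,(tol,)*3,(tol,)*3,cv2.FLOODFILL_MASK_ONLY|cv2.FLOODFILL_FIXED_RANGE|(255<<8))
    c=max(cv2.findContours(m[1:-1,1:-1],0,2)[0],key=cv2.contourArea)[:,0]
    W=np.array([atz(p,x,z)[:2] for x in c],np.float32)
    return W
for n,z,a,b in [("long",.003,(329,238),(347,227)),("square",.003,(248,176),(254,266))]:
    for p,u in((T,a),(S,b)):
        print(n,cv2.minAreaRect(blob(p,u,z,14)))
for n,z,a,b in [("dish",.004,(326,171),(289,205)),("tt",.07,(417,166),(326,138))]:
    for p,u in((T,a),(S,b)):
        W=blob(p,u,z,16); print(n,cv2.minEnclosingCircle(W),np.ptp(W,0))
E
```

```text
nut tri (array([0.4567, 0.2425, 0.0989]), np.float64(0.002926425329844957)) [0.4582 0.2432 0.098 ] [0.4555 0.2417 0.098 ]
end mid (array([0.4581, 0.2023, 0.0683]), np.float64(0.00046748468832803926)) [0.4574 0.2007 0.076 ] [0.4563 0.2062 0.076 ]
nose mid (array([0.4492, 0.3229, 0.067 ]), np.float64(0.0038717745729093273)) [0.4505 0.3207 0.076 ] [0.445  0.3257 0.076 ]
endT [array([0.4727, 0.2015, 0.076 ]), array([0.4419, 0.1999, 0.076 ])]
noseT [array([0.4612, 0.3214, 0.076 ]), array([0.4399, 0.3199, 0.076 ])]
endS [array([0.4759, 0.2084, 0.076 ]), array([0.4369, 0.204 , 0.076 ])]
noseS [array([0.4575, 0.3269, 0.076 ]), array([0.433 , 0.3243, 0.076 ])]
step top [array([0.4732, 0.1852, 0.076 ]), array([0.4423, 0.1837, 0.076 ])] [array([0.4767, 0.1904, 0.076 ]), array([0.4417, 0.1865, 0.076 ])]
plate [array([0.5025, 0.1703, 0.012 ]), array([0.4132, 0.1662, 0.012 ]), array([0.4027, 0.351 , 0.012 ])] [array([0.4113, 0.167 , 0.012 ]), array([0.4011, 0.3567, 0.012 ]), array([0.4881, 0.3616, 0.012 ])]
long ((0.46628761291503906, -0.01614856719970703), (0.10330267250537872, 0.39284488558769226), 1.3311328887939453)
long ((0.46452000737190247, -0.009716697037220001), (0.1526487022638321, 0.08627739548683167), 89.23084259033203)
square ((0.6284356117248535, 0.1390787661075592), (0.10494504868984222, 0.22527818381786346), 4.197748184204102)
square ((0.616829514503479, 0.203094944357872), (0.09089025855064392, 0.09067730605602264), 7.271193981170654)
dish ((0.6380791068077087, 0.0023458513896912336), 0.04331247881054878) [0.0821 0.0828]
dish ((0.6351774334907532, 0.0015646314714103937), 0.04523982107639313) [0.0886 0.0899]
tt ((0.6904624104499817, -9.069868974620476e-05), 0.7929182052612305) [0.1386 1.5856]
tt ((0.69142746925354, -0.05864381790161133), 0.6775304079055786) [0.1425 1.3548]
```

```bash
cat >> h.py <<'E'
def ortho(p,c,z,half,n=200):
    # rows: x decreasing downward, columns: y decreasing rightward
    g=(np.arange(n)+.5)/n*2*half-half
    m=np.array([[proj(p,(c[0]-r,c[1]-q,z)) for q in g] for r in g],np.float32)
    return cv2.remap(p["color"],m[...,0],m[...,1],cv2.INTER_CUBIC)
E
python3 - <<'E'
from h import *
T=robot.snapshot("top");S=robot.snapshot("side")
print(atz(T,(417,166),.07),atz(S,(326,139),.07))
L=[((.457,.242),.098,.03),((.66,-.19),.07,.1),((.617,.203),.015,.08),((.4645,-.01),.015,.1)]
im=np.vstack([np.hstack([ortho(p,*l) for l in L]) for p in (T,S)])
for k in range(4):
  for r in range(2):
    cv2.drawMarker(im,(k*200+100,r*200+100),(0,0,255),0,10)
cv2.imwrite("pics/o.png",im)
E
```

```text
[ 0.63925934 -0.21955141  0.07      ] [ 0.63142371 -0.21638697  0.07      ]
```

View pics/o.png

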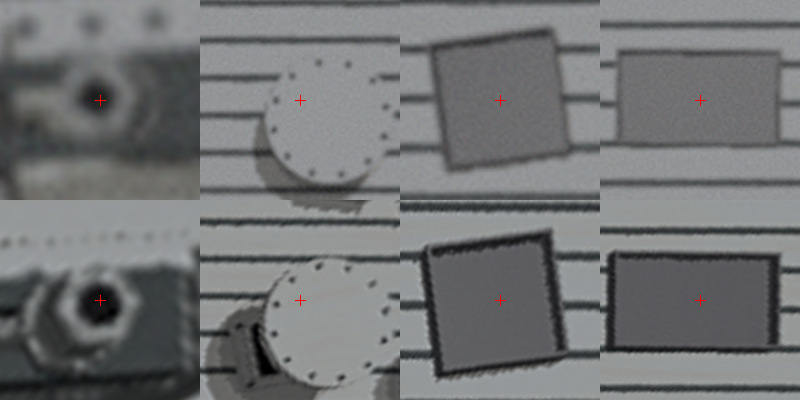

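```bash
python3 - <<'E'
from h import *
S=robot.snapshot("side")
im=ortho(S,(.457,.242),.098,.022,560)
cv2.imwrite("pics/nut.png",im)
E
```

```text
(no output)
```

View pics/nut.png

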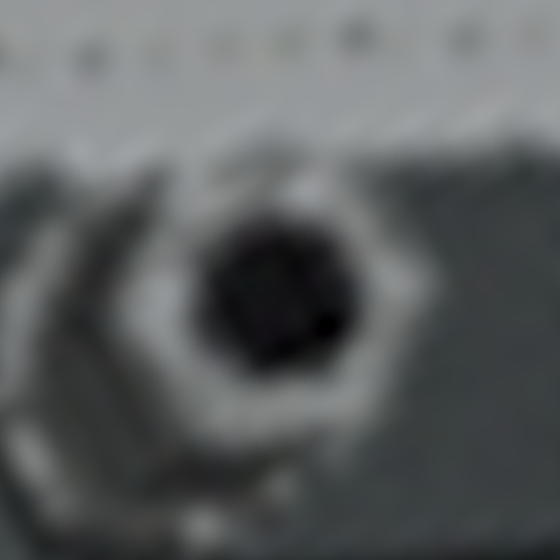

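The nut's hexagon corners sit at about (435,285), (360,425), (210,440) and (120,310), so a flat faces about 4° from world x. That is close to the strap's yaw of about 3°. Now moving.

>>> arm_command:
  steps:
    - {"tx": 0.0302, "ty": -0.026, "rz": -0.12, "gripper": 0.05}
    - {"tx": 0.0302, "ty": -0.026, "rz": -0.12}
    - {"tx": 0.0302, "ty": -0.026, "rz": -0.12}
    - {"tx": 0.0302, "ty": -0.026, "rz": -0.12}
    - {"tx": 0.0302, "ty": -0.026, "rz": -0.12}
    - {"tx": 0.0302, "ty": -0.026, "rz": -0.12}
    - {"tx": 0.0302, "ty": -0.026, "rz": -0.12}
    - {"tx": 0.0302, "ty": -0.026, "rz": -0.12}
    - {"tx": 0.0302, "ty": -0.026, "rz": -0.12}
    - {"tx": 0.0302, "ty": -0.026, "rz": -0.12}
    - {"tz": -0.04}
    - {}
  force: 40

```text
validation failed for argument at $.st...
```

>>> arm_command:
  steps:
    - {"tx": 0.03, "ty": -0.026, "rz": -0.12, "gripper": 0.05}
    - {"tx": 0.03, "ty": -0.026, "rz": -0.12}
    - {"tx": 0.03, "ty": -0.026, "rz": -0.12}
    - {"tx": 0.03, "ty": -0.026, "rz": -0.12}
    - {"tx": 0.03, "ty": -0.026, "rz": -0.12}
    - {"tx": 0.03, "ty": -0.026, "rz": -0.12}
    - {"tx": 0.03, "ty": -0.026, "rz": -0.12}
    - {"tx": 0.03, "ty": -0.026, "rz": -0.12}
    - {"tx": 0.03, "ty": -0.026, "rz": -0.12}
    - {"tx": 0.03, "ty": -0.026, "rz": -0.12}
    - {"tz": -0.04}
    - {"tz": 0}
  force: 40

```text
validation failed for argument at $.st...
```

>>> arm_command:
  steps:
    - {"rx": 0, "ry": 0, "rz": -0.12, "tx": 0.03, "ty": -0.026, "tz": 0, "gripper": 0.05}
  force: 40

```text
clock: 1.43
eef_pos: [0.1815, 0.4784, 0.2503]
eef_rot: [-0.644, -3.073, -0.003]
force: [0.6, -1.1, -0.3]
width: 0.0753
gripper_force: 0.0
```

>>> arm_command:
  steps:
    - {"rx": 0, "ry": 0, "rz": -0.12, "tx": 0.0302, "ty": -0.026, "tz": 0, "gripper": 0.05}
    - {"rx": 0, "ry": 0, "rz": -0.12, "tx": 0.0302, "ty": -0.026, "tz": 0, "gripper": 0.05}
    - {"rx": 0, "ry": 0, "rz": -0.12, "tx": 0.0302, "ty": -0.026, "tz": 0, "gripper": 0.05}
    - {"rx": 0, "ry": 0, "rz": -0.12, "tx": 0.0302, "ty": -0.026, "tz": 0, "gripper": 0.05}
    - {"rx": 0, "ry": 0, "rz": -0.12, "tx": 0.0302, "ty": -0.026, "tz": 0, "gripper": 0.05}
    - {"rx": 0, "ry": 0, "rz": -0.12, "tx": 0.0302, "ty": -0.026, "tz": 0, "gripper": 0.05}
    - {"rx": 0, "ry": 0, "rz": -0.12, "tx": 0.0302, "ty": -0.026, "tz": 0, "gripper": 0.05}
    - {"rx": 0, "ry": 0, "rz": -0.12, "tx": 0.0302, "ty": -0.026, "tz": 0, "gripper": 0.05}
    - {"rx": 0, "ry": 0, "rz": -0.12, "tx": 0.0302, "ty": -0.026, "tz": 0, "gripper": 0.05}
    - {"rx": 0, "ry": 0, "rz": 0, "tx": 0, "ty": 0, "tz": -0.04, "gripper": 0.05}
    - {"rx": 0, "ry": 0, "rz": 0, "tx": 0, "ty": 0, "tz": -0.03, "gripper": 0.05}
    - {"rx": 0, "ry": 0, "rz": 0, "tx": 0, "ty": 0, "tz": 0, "gripper": 0.05}

```text
clock: 2.43
eef_pos: [0.4537, 0.2398, 0.175]
eef_rot: [-2.139, -2.294, 0.015]
force: [-0.7, -0.7, -1.0]
width: 0.0503
gripper_force: 0.0
```

>>> arm_command:
  steps:
    - {"rx": 0, "ry": 0, "rz": 0, "tx": 0.003, "ty": 0.0025, "tz": -0.03, "gripper": 0.05}
    - {"rx": 0, "ry": 0, "rz": 0, "tx": 0, "ty": 0, "tz": -0.02, "gripper": 0.05}
    - {"rx": 0, "ry": 0, "rz": 0, "tx": 0, "ty": 0, "tz": 0, "gripper": 0.05}
    - {"rx": 0, "ry": 0, "rz": 0, "tx": 0, "ty": 0, "tz": 0, "gripper": 0.05}

```text
clock: 2.77
eef_pos: [0.4593, 0.2447, 0.1311]
eef_rot: [-2.139, -2.301, 0.001]
force: [0.2, 0.6, 1.2]
width: 0.0497
gripper_force: 0.0
```

```bash
python3 - <<'E'
from h import *
T=robot.snapshot("top");S=robot.snapshot("side")
a=cv2.resize(T["color"][205:275,165:265],(500,350),interpolation=cv2.INTER_CUBIC)
b=cv2.resize(S["color"][232:352,245:345],(300,350),interpolation=cv2.INTER_CUBIC)
cv2.imwrite("pics/g1.png",np.hstack([a,b]))
E
```

```text
(no output)
```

View pics/g1.png

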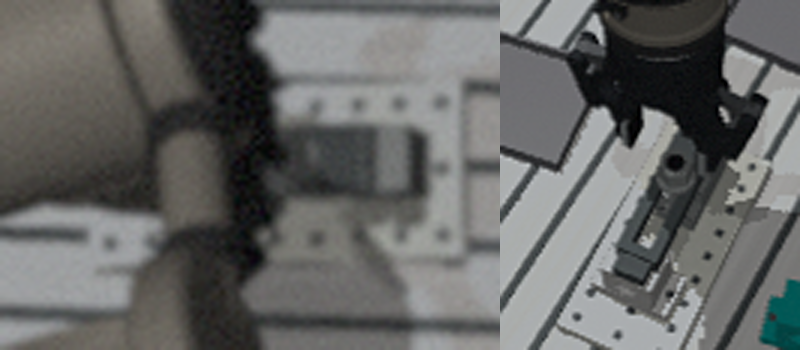

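The side crop shows the fingers either side of the nut (bore at about (677,162)), and the strap is untouched. I'm lowering and gripping.

>>> arm_command:
  steps:
    - {"rx": 0, "ry": 0, "rz": 0, "tx": -0.0025, "ty": -0.002, "tz": -0.015, "gripper": 0.05}
    - {"rx": 0, "ry": 0, "rz": 0, "tx": 0, "ty": 0, "tz": -0.013, "gripper": 0.05}
    - {"rx": 0, "ry": 0, "rz": 0, "tx": 0, "ty": 0, "tz": 0, "gripper": 0.05}
    - {"rx": 0, "ry": 0, "rz": 0, "tx": 0, "ty": 0, "tz": 0, "gripper": 0.03}
    - {"rx": 0, "ry": 0, "rz": 0, "tx": 0, "ty": 0, "tz": 0, "gripper": 0.015}
    - {"rx": 0, "ry": 0, "rz": 0, "tx": 0, "ty": 0, "tz": 0, "gripper": 0.015}
    - {"rx": 0, "ry": 0, "rz": 0, "tx": 0, "ty": 0, "tz": 0, "gripper": 0.015}
    - {"rx": 0, "ry": 0, "rz": 0, "tx": 0, "ty": 0, "tz": 0, "gripper": 0.015}
  force: 40

```text
clock: 3.53
eef_pos: [0.4577, 0.2427, 0.104]
eef_rot: [2.139, 2.299, 0.004]
force: [-0.7, 0.4, 6.6]
width: 0.0207
gripper_force: 39.3
```

>>> arm_command:
  steps:
    - {"rx": 0, "ry": 0, "rz": 0, "tx": 0, "ty": 0, "tz": 0.01, "gripper": 0.015}
    - {"rx": 0, "ry": 0, "rz": 0, "tx": 0, "ty": 0, "tz": 0.03, "gripper": 0.015}
    - {"rx": 0, "ry": 0, "rz": 0, "tx": 0, "ty": 0, "tz": 0.03, "gripper": 0.015}
    - {"rx": 0, "ry": 0, "rz": 0, "tx": 0, "ty": 0, "tz": 0, "gripper": 0.015}

```text
clock: 3.87
eef_pos: [0.4597, 0.2433, 0.1787]
eef_rot: [2.136, 2.296, 0.015]
force: [1.3, 0.2, -0.8]
width: 0.0209
gripper_force: 39.5
```

```bash
python3 - <<'E'
from h import *
S=robot.snapshot("side")
cv2.imwrite("pics/g2.png",cv2.resize(S["color"][212:352,225:345],(600,600*140//120//1)[:2],interpolation=cv2.INTER_CUBIC)[:600])
print(robot.get_obs()["width"])
E
```

```text
0.020506390683946392
```

View pics/g2.png

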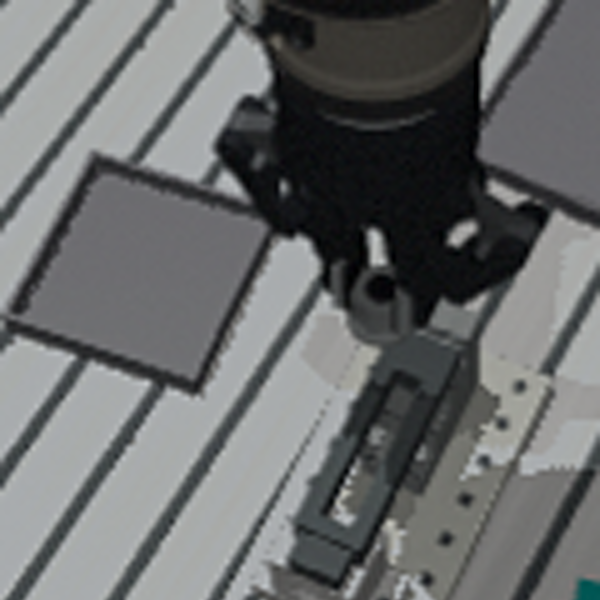

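The nut is held at (380,290) and the strap is still in place. On to the dish.

>>> arm_command:
  steps:
    - {"rx": 0, "ry": 0, "rz": 0, "tx": 0.0224, "ty": -0.03, "tz": 0, "gripper": 0.015}
    - {"rx": 0, "ry": 0, "rz": 0, "tx": 0.0224, "ty": -0.03, "tz": 0, "gripper": 0.015}
    - {"rx": 0, "ry": 0, "rz": 0, "tx": 0.0224, "ty": -0.03, "tz": 0, "gripper": 0.015}
    - {"rx": 0, "ry": 0, "rz": 0, "tx": 0.0224, "ty": -0.03, "tz": 0, "gripper": 0.015}
    - {"rx": 0, "ry": 0, "rz": 0, "tx": 0.0224, "ty": -0.03, "tz": 0, "gripper": 0.015}
    - {"rx": 0, "ry": 0, "rz": 0, "tx": 0.0224, "ty": -0.03, "tz": 0, "gripper": 0.015}
    - {"rx": 0, "ry": 0, "rz": 0, "tx": 0.0224, "ty": -0.03, "tz": 0, "gripper": 0.015}
    - {"rx": 0, "ry": 0, "rz": 0, "tx": 0.0224, "ty": -0.03, "tz": 0, "gripper": 0.015}
    - {"rx": 0, "ry": 0, "rz": 0, "tx": 0, "ty": 0, "tz": -0.03, "gripper": 0.015}
    - {"rx": 0, "ry": 0, "rz": 0, "tx": 0, "ty": 0, "tz": -0.03, "gripper": 0.015}
    - {"rx": 0, "ry": 0, "rz": 0, "tx": 0, "ty": 0, "tz": -0.03, "gripper": 0.015}
    - {"rx": 0, "ry": 0, "rz": 0, "tx": 0, "ty": 0, "tz": 0, "gripper": 0.015}

```text
clock: 4.92
eef_pos: [0.6317, 0.0023, 0.0755]
eef_rot: [-2.134, -2.292, 0.012]
force: [-1.5, 0.7, -1.0]
width: 0.0207
gripper_force: 39.5
```

>>> arm_command:
  steps:
    - {"rx": 0, "ry": 0, "rz": 0, "tx": 0.003, "ty": 0, "tz": -0.02, "gripper": 0.015}
    - {"rx": 0, "ry": 0, "rz": 0, "tx": 0, "ty": 0, "tz": -0.015, "gripper": 0.015}
    - {"rx": 0, "ry": 0, "rz": 0, "tx": 0, "ty": 0, "tz": 0, "gripper": 0.015}
    - {"rx": 0, "ry": 0, "rz": 0, "tx": 0, "ty": 0, "tz": 0, "gripper": 0.015}
    - {"rx": 0, "ry": 0, "rz": 0, "tx": 0, "ty": 0, "tz": 0, "gripper": 0.015}

```text
clock: 5.33
eef_pos: [0.6398, 0.0023, 0.0491]
eef_rot: [2.139, 2.299, 0.002]
force: [-0.2, 0.2, -0.7]
width: 0.0204
gripper_force: 39.5
```

>>> arm_command:
  steps:
    - {"rx": 0, "ry": 0, "rz": 0, "tx": -0.002, "ty": 0, "tz": -0.01, "gripper": 0.015}
    - {"rx": 0, "ry": 0, "rz": 0, "tx": 0, "ty": 0, "tz": -0.005, "gripper": 0.015}
    - {"rx": 0, "ry": 0, "rz": 0, "tx": 0, "ty": 0, "tz": -0.002, "gripper": 0.015}
    - {"rx": 0, "ry": 0, "rz": 0, "tx": 0, "ty": 0, "tz": 0, "gripper": 0.015}
    - {"rx": 0, "ry": 0, "rz": 0, "tx": 0, "ty": 0, "tz": 0, "gripper": 0.015}

```text
clock: 5.75
eef_pos: [0.637, 0.0023, 0.0321]
eef_rot: [2.14, 2.3, 0.001]
force: [-4.3, 0.3, 11.4]
width: 0.0211
gripper_force: 40.9
```

Contact (11 N). I'm releasing and rising.

>>> arm_command:
  steps:
    - {"rx": 0, "ry": 0, "rz": 0, "tx": 0, "ty": 0, "tz": 0.001, "gripper": 0.04}
    - {"rx": 0, "ry": 0, "rz": 0, "tx": 0, "ty": 0, "tz": 0, "gripper": 0.04}
    - {"rx": 0, "ry": 0, "rz": 0, "tx": 0, "ty": 0, "tz": 0, "gripper": 0.04}
    - {"rx": 0, "ry": 0, "rz": 0, "tx": 0, "ty": 0, "tz": 0.03, "gripper": 0.04}
    - {"rx": 0, "ry": 0, "rz": 0, "tx": 0, "ty": 0, "tz": 0.04, "gripper": 0.05}
    - {"rx": 0, "ry": 0, "rz": 0, "tx": 0, "ty": 0, "tz": 0.04, "gripper": 0.06}
    - {"rx": 0, "ry": 0, "rz": 0, "tx": -0.0226, "ty": 0.033, "tz": 0, "gripper": 0.06}
    - {"rx": 0, "ry": 0, "rz": 0, "tx": -0.0226, "ty": 0.033, "tz": 0, "gripper": 0.06}
    - {"rx": 0, "ry": 0, "rz": 0, "tx": -0.0226, "ty": 0.033, "tz": 0, "gripper": 0.06}
    - {"rx": 0, "ry": 0, "rz": 0, "tx": -0.0226, "ty": 0.033, "tz": 0, "gripper": 0.06}
    - {"rx": 0, "ry": 0, "rz": 0, "tx": 0, "ty": 0, "tz": 0, "gripper": 0.06}
    - {"rx": 0, "ry": 0, "rz": 0, "tx": 0, "ty": 0, "tz": 0, "gripper": 0.06}

```text
clock: 6.75
eef_pos: [0.5456, 0.136, 0.1414]
eef_rot: [-2.136, -2.304, 0.0]
force: [1.0, 0.0, -0.2]
width: 0.0599
gripper_force: 0.0
```

```bash
python3 - <<'E'
from h import *
np.set_printoptions(precision=4,suppress=True)
T=robot.snapshot("top");S=robot.snapshot("side")
for n in("flange_nut","clamp_strap"):
    a=robot.tip_of(n,T);b=robot.tip_of(n,S); print(n,[(x["position"],x["confidence"]) for x in a],[(x["position"],x["confidence"]) for x in b])
    if a and b: print(tri(T,a[0]["position"],S,b[0]["position"]))
im=np.vstack([np.hstack([ortho(T,(.453,.2625),.076,.07,300),ortho(T,(.6366,.002),.02,.07,300)]),np.hstack([ortho(S,(.453,.2625),.076,.07,300),ortho(S,(.6366,.002),.02,.07,300)])])
cv2.imwrite("pics/n1.png",im); print(robot.get_obs()["eef_pos"])
E
```

```text
flange_nut [([327.3, 167.3], 0.49), ([427.1, 246.5], 0.48)] []
clamp_strap [([323.2, 169.0], 0.21)] [([300.9, 304.2], 0.96)]
(array([ 0.684 ,  0.0093, -0.536 ]), np.float64(0.15686206862607538))
[0.5473 0.1332 0.1411]
```

View pics/n1.png

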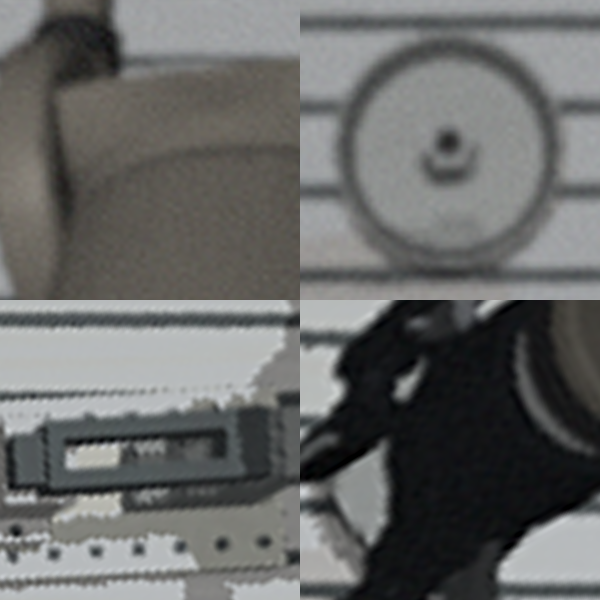

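The nut is seated upright in the dish, near (447,142) in the top tile. The strap still lies on both blocks, with its centre at about (0.453, 0.262). I'll grip it just on the step-block side of its middle, with the tips staying above 60 mm.

>>> arm_command:
  steps:
    - {"rx": 0, "ry": 0, "rz": 0, "tx": -0.0235, "ty": 0.0312, "tz": 0, "gripper": 0.06}
    - {"rx": 0, "ry": 0, "rz": 0, "tx": -0.0235, "ty": 0.0312, "tz": 0, "gripper": 0.06}
    - {"rx": 0, "ry": 0, "rz": 0, "tx": -0.0235, "ty": 0.0312, "tz": 0, "gripper": 0.06}
    - {"rx": 0, "ry": 0, "rz": 0, "tx": -0.0235, "ty": 0.0312, "tz": 0, "gripper": 0.06}
    - {"rx": 0, "ry": 0, "rz": 0, "tx": 0, "ty": 0, "tz": -0.03, "gripper": 0.06}
    - {"rx": 0, "ry": 0, "rz": 0, "tx": 0, "ty": 0, "tz": 0, "gripper": 0.06}
    - {"rx": 0, "ry": 0, "rz": 0, "tx": 0, "ty": 0, "tz": 0, "gripper": 0.06}
    - {"rx": 0, "ry": 0, "rz": 0, "tx": 0, "ty": 0, "tz": 0, "gripper": 0.06}

```text
clock: 7.72
eef_pos: [0.4538, 0.2582, 0.1118]
eef_rot: [2.142, 2.298, 0.0]
force: [0.5, 0.5, 0.3]
width: 0.06
gripper_force: 0.0
```

>>> arm_command:
  steps:
    - {"rx": 0, "ry": 0, "rz": 0, "tx": 0, "ty": 0, "tz": -0.015, "gripper": 0.06}
    - {"rx": 0, "ry": 0, "rz": 0, "tx": 0, "ty": 0, "tz": -0.015, "gripper": 0.06}
    - {"rx": 0, "ry": 0, "rz": 0, "tx": 0, "ty": 0, "tz": 0, "gripper": 0.06}
    - {"rx": 0, "ry": 0, "rz": 0, "tx": 0, "ty": 0, "tz": 0, "gripper": 0.045}
    - {"rx": 0, "ry": 0, "rz": 0, "tx": 0, "ty": 0, "tz": 0, "gripper": 0.035}
    - {"rx": 0, "ry": 0, "rz": 0, "tx": 0, "ty": 0, "tz": 0, "gripper": 0.025}
    - {"rx": 0, "ry": 0, "rz": 0, "tx": 0, "ty": 0, "tz": 0, "gripper": 0.02}
    - {"rx": 0, "ry": 0, "rz": 0, "tx": 0, "ty": 0, "tz": 0, "gripper": 0.02}
  force: 70

```text
clock: 8.38
eef_pos: [0.4544, 0.259, 0.083]
eef_rot: [2.138, 2.298, 0.006]
force: [2.4, -3.0, 6.3]
width: 0.0299
gripper_force: 69.8
```

>>> arm_command:
  steps:
    - {"rx": 0, "ry": 0, "rz": 0, "tx": 0, "ty": 0, "tz": 0.005, "gripper": 0.02}
    - {"rx": 0, "ry": 0, "rz": 0, "tx": 0, "ty": 0, "tz": 0.01, "gripper": 0.02}
    - {"rx": 0, "ry": 0, "rz": 0, "tx": 0, "ty": 0, "tz": 0.03, "gripper": 0.02}
    - {"rx": 0, "ry": 0, "rz": 0, "tx": 0, "ty": 0, "tz": 0.02, "gripper": 0.02}
    - {"rx": 0, "ry": 0, "rz": 0, "tx": 0, "ty": 0, "tz": 0, "gripper": 0.02}
    - {"rx": 0, "ry": 0, "rz": 0, "tx": 0, "ty": 0, "tz": 0, "gripper": 0.02}

```text
clock: 8.88
eef_pos: [0.4527, 0.2593, 0.1472]
eef_rot: [2.139, 2.3, 0.003]
force: [0.1, 0.3, -3.5]
width: 0.0302
gripper_force: 70.4
```

```bash
python3 - <<'E'
from h import *
S=robot.snapshot("side")
cv2.imwrite("pics/s1.png",cv2.resize(S["color"][232:352,225:345],(560,560),interpolation=cv2.INTER_CUBIC))
E
```

```text
(no output)
```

View pics/s1.png

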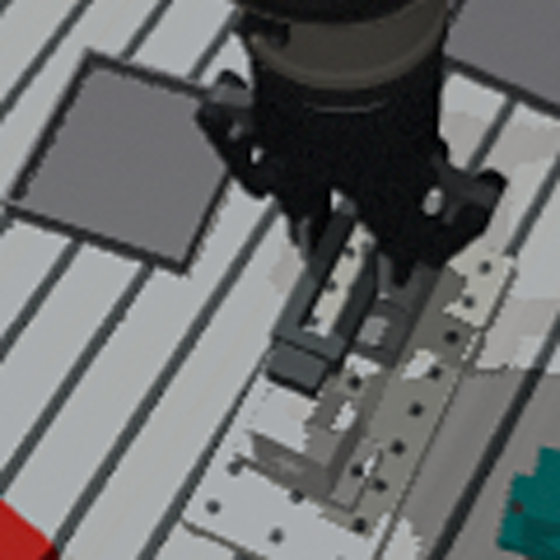

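The strap is lifted level and both blocks are undisturbed. Carrying it to the long tray.

>>> arm_command:
  steps:
    - {"rx": 0, "ry": 0, "rz": -0.01, "tx": 0.0016, "ty": -0.0388, "tz": 0, "gripper": 0.02}
    - {"rx": 0, "ry": 0, "rz": -0.01, "tx": 0.0016, "ty": -0.0388, "tz": 0, "gripper": 0.02}
    - {"rx": 0, "ry": 0, "rz": -0.01, "tx": 0.0016, "ty": -0.0388, "tz": 0, "gripper": 0.02}
    - {"rx": 0, "ry": 0, "rz": -0.01, "tx": 0.0016, "ty": -0.0388, "tz": 0, "gripper": 0.02}
    - {"rx": 0, "ry": 0, "rz": -0.01, "tx": 0.0016, "ty": -0.0388, "tz": 0, "gripper": 0.02}
    - {"rx": 0, "ry": 0, "rz": -0.01, "tx": 0.0016, "ty": -0.0388, "tz": 0, "gripper": 0.02}
    - {"rx": 0, "ry": 0, "rz": -0.01, "tx": 0.0016, "ty": -0.0388, "tz": 0, "gripper": 0.02}
    - {"rx": 0, "ry": 0, "rz": 0, "tx": 0, "ty": 0, "tz": -0.03, "gripper": 0.02}
    - {"rx": 0, "ry": 0, "rz": 0, "tx": 0, "ty": 0, "tz": -0.03, "gripper": 0.02}
    - {"rx": 0, "ry": 0, "rz": 0, "tx": 0, "ty": 0, "tz": -0.02, "gripper": 0.02}
    - {"rx": 0, "ry": 0, "rz": 0, "tx": 0, "ty": 0, "tz": 0, "gripper": 0.02}
    - {"rx": 0, "ry": 0, "rz": 0, "tx": 0, "ty": 0, "tz": 0, "gripper": 0.02}

```text
clock: 9.93
eef_pos: [0.4623, -0.0123, 0.0649]
eef_rot: [-2.216, -2.221, 0.004]
force: [0.7, -0.0, -2.1]
width: 0.03
gripper_force: 70.4
```

```bash
python3 - <<'E'
from h import *
o=robot.get_obs(); print(o["eef_pos"],o["eef_rot"],o["force"])
E
```

```text
[ 0.46233792 -0.01227636  0.0648638 ] [-2.21649071 -2.22051528  0.00424211] [ 0.7235849  -0.01787203 -2.12856066]
```

>>> arm_command:
  steps:
    - {"rx": 0, "ry": 0, "rz": 0, "tx": 0.002, "ty": 0, "tz": -0.02, "gripper": 0.02}
    - {"rx": 0, "ry": 0, "rz": 0, "tx": 0, "ty": 0, "tz": -0.012, "gripper": 0.02}
    - {"rx": 0, "ry": 0, "rz": 0, "tx": 0, "ty": 0, "tz": -0.004, "gripper": 0.02}
    - {"rx": 0, "ry": 0, "rz": 0, "tx": 0, "ty": 0, "tz": -0.002, "gripper": 0.02}
    - {"rx": 0, "ry": 0, "rz": 0, "tx": 0, "ty": 0, "tz": 0, "gripper": 0.02}
    - {"rx": 0, "ry": 0, "rz": 0, "tx": 0, "ty": 0, "tz": 0, "gripper": 0.02}

```text
clock: 10.43
eef_pos: [0.4664, -0.0125, 0.0292]
eef_rot: [2.218, 2.223, 0.001]
force: [0.1, 0.1, -4.2]
width: 0.0299
gripper_force: 70.4
```

>>> arm_command:
  steps:
    - {"rx": 0, "ry": 0, "rz": 0, "tx": 0, "ty": 0, "tz": -0.002, "gripper": 0.02}
    - {"rx": 0, "ry": 0, "rz": 0, "tx": 0, "ty": 0, "tz": -0.0015, "gripper": 0.02}
    - {"rx": 0, "ry": 0, "rz": 0, "tx": 0, "ty": 0, "tz": 0, "gripper": 0.02}
    - {"rx": 0, "ry": 0, "rz": 0, "tx": 0, "ty": 0, "tz": 0, "gripper": 0.02}

```text
clock: 10.77
eef_pos: [0.4665, -0.0126, 0.026]
eef_rot: [2.218, 2.223, 0.002]
force: [-1.3, -0.1, 7.3]
width: 0.0301
gripper_force: 71.6
```

>>> arm_command:
  steps:
    - {"rx": 0, "ry": 0, "rz": 0, "tx": 0, "ty": 0, "tz": 0, "gripper": 0.045}
    - {"rx": 0, "ry": 0, "rz": 0, "tx": 0, "ty": 0, "tz": 0, "gripper": 0.045}
    - {"rx": 0, "ry": 0, "rz": 0, "tx": 0, "ty": 0, "tz": 0, "gripper": 0.045}
    - {"rx": 0, "ry": 0, "rz": 0, "tx": 0, "ty": 0, "tz": 0.02, "gripper": 0.045}
    - {"rx": 0, "ry": 0, "rz": 0, "tx": 0, "ty": 0, "tz": 0.04, "gripper": 0.06}
    - {"rx": 0, "ry": 0, "rz": 0, "tx": 0, "ty": 0, "tz": 0.04, "gripper": 0.06}
    - {"rx": 0, "ry": 0, "rz": 0, "tx": 0, "ty": 0, "tz": 0.04, "gripper": 0.06}
    - {"rx": 0, "ry": 0, "rz": 0.03, "tx": 0, "ty": -0.04, "tz": 0, "gripper": 0.06}
    - {"rx": 0, "ry": 0, "rz": 0.02, "tx": 0, "ty": -0.04, "tz": 0, "gripper": 0.06}
    - {"rx": 0, "ry": 0, "rz": 0.02, "tx": 0, "ty": -0.04, "tz": 0, "gripper": 0.06}

```text
clock: 11.6
eef_pos: [0.4661, -0.1335, 0.166]
eef_rot: [2.134, 2.302, 0.001]
force: [1.9, 0.1, 0.1]
width: 0.0599
gripper_force: 0.0
```

```bash
python3 - <<'E'
from h import *
np.set_printoptions(precision=4,suppress=True)
T=robot.snapshot("top");S=robot.snapshot("side")
for n in("step_block","bearing_block","clamp_strap","square_tray","turntable"):
    a=robot.tip_of(n,T);b=robot.tip_of(n,S)
    for x in a:
        for y in b:
            P,e=tri(T,x["position"],S,y["position"])
            if e<.012: print(n,P,round(e,4),x["confidence"],y["confidence"])
c=(.453,.255)
im=np.vstack([np.hstack([ortho(p,c,z,.1,400) for z in(.060,.076)])[50:350] for p in(T,S)])
cv2.imwrite("pics/b1.png",im)
cv2.imwrite("pics/l1.png",np.hstack([ortho(p,(.4645,-.01),.015,.1,400) for p in(T,S)]))
print(robot.get_obs()["eef_pos"],robot.get_obs()["eef_rot"])
E
```

```text
bearing_block [0.546  0.4191 0.0045] 0.005 0.86 0.83
bearing_block [ 0.3303  0.2794 -0.0022] 0.0014 0.77 0.64
bearing_block [0.4576 0.3052 0.0074] 0.0047 0.67 0.93
clamp_strap [ 0.4695 -0.0139 -0.0035] 0.0017 0.77 0.58
turntable [ 0.6027 -0.4172 -0.0202] 0.0036 0.89 0.78
[ 0.4659 -0.1317  0.1648] [-2.1385 -2.3014 -0.0001]
```

View pics/b1.png

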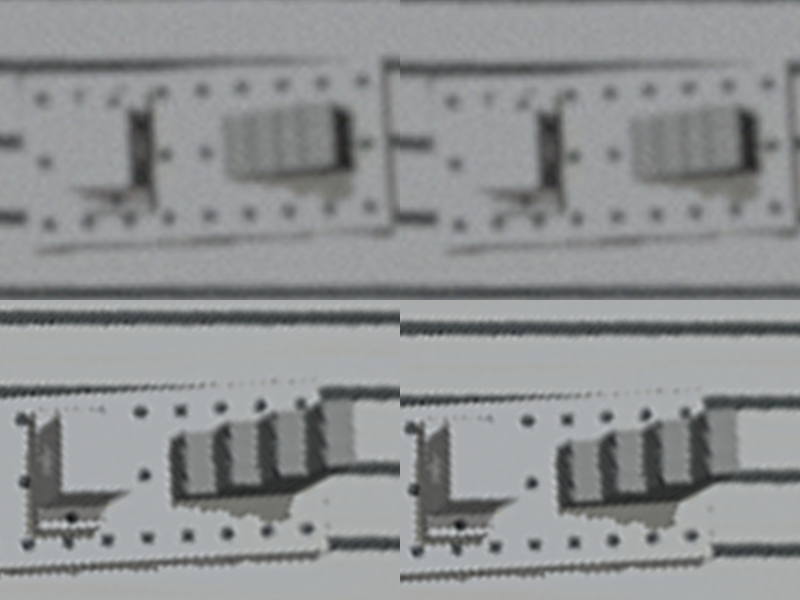

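View pics/l1.png

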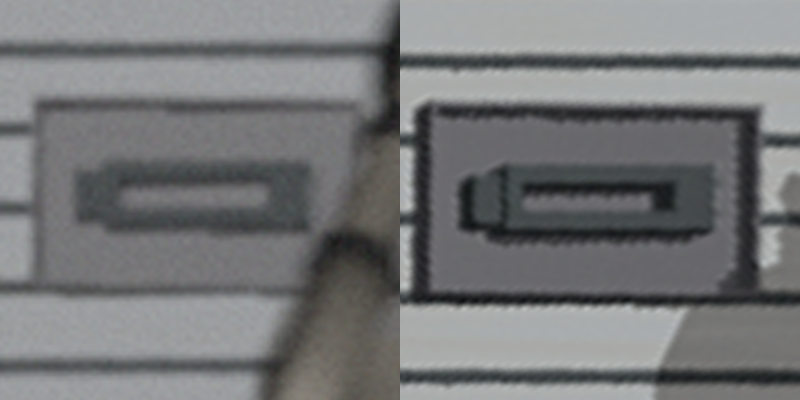

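The strap lies flat, same way up, in the long tray (rows 160–235 in both tiles). The step block's rear top edge is at (340,140) in the z = 76 mm tiles, and both views agree on it. The bearing block's body spans y 0.290–0.324 around x 0.454. Next is the step block.

>>> arm_command:
  steps:
    - {"rx": 0, "ry": 0, "rz": 0, "tx": -0.001, "ty": 0.0375, "tz": 0, "gripper": 0.06}
    - {"rx": 0, "ry": 0, "rz": 0, "tx": -0.001, "ty": 0.0375, "tz": 0, "gripper": 0.06}
    - {"rx": 0, "ry": 0, "rz": 0, "tx": -0.001, "ty": 0.0375, "tz": 0, "gripper": 0.06}
    - {"rx": 0, "ry": 0, "rz": 0, "tx": -0.001, "ty": 0.0375, "tz": 0, "gripper": 0.06}
    - {"rx": 0, "ry": 0, "rz": 0, "tx": -0.001, "ty": 0.0375, "tz": 0, "gripper": 0.06}
    - {"rx": 0, "ry": 0, "rz": 0, "tx": -0.001, "ty": 0.0375, "tz": 0, "gripper": 0.06}
    - {"rx": 0, "ry": 0, "rz": 0, "tx": -0.001, "ty": 0.0375, "tz": 0, "gripper": 0.06}
    - {"rx": 0, "ry": 0, "rz": 0, "tx": -0.001, "ty": 0.0375, "tz": 0, "gripper": 0.06}
    - {"rx": 0, "ry": 0, "rz": 0, "tx": -0.001, "ty": 0.0375, "tz": 0, "gripper": 0.06}
    - {"rx": 0, "ry": 0, "rz": 0, "tx": 0, "ty": 0, "tz": -0.03, "gripper": 0.06}
    - {"rx": 0, "ry": 0, "rz": 0, "tx": 0, "ty": 0, "tz": 0, "gripper": 0.06}
    - {"rx": 0, "ry": 0, "rz": 0, "tx": 0, "ty": 0, "tz": 0, "gripper": 0.06}

```text
clock: 13.2
eef_pos: [0.4554, 0.205, 0.1339]
eef_rot: [-2.137, -2.3, 0.006]
force: [0.5, -0.5, -0.1]
width: 0.0601
gripper_force: 0.0
```

>>> arm_command:
  steps:
    - {"rx": 0, "ry": 0, "rz": 0, "tx": 0.0015, "ty": 0, "tz": -0.03, "gripper": 0.06}
    - {"rx": 0, "ry": 0, "rz": 0, "tx": 0, "ty": 0, "tz": -0.03, "gripper": 0.06}
    - {"rx": 0, "ry": 0, "rz": 0, "tx": 0, "ty": 0, "tz": -0.024, "gripper": 0.06}
    - {"rx": 0, "ry": 0, "rz": 0, "tx": 0, "ty": 0, "tz": 0, "gripper": 0.06}
    - {"rx": 0, "ry": 0, "rz": 0, "tx": 0, "ty": 0, "tz": 0, "gripper": 0.045}
    - {"rx": 0, "ry": 0, "rz": 0, "tx": 0, "ty": 0, "tz": 0, "gripper": 0.03}
    - {"rx": 0, "ry": 0, "rz": 0, "tx": 0, "ty": 0, "tz": 0, "gripper": 0.02}
    - {"rx": 0, "ry": 0, "rz": 0, "tx": 0, "ty": 0, "tz": 0, "gripper": 0.02}
    - {"rx": 0, "ry": 0, "rz": 0, "tx": 0, "ty": 0, "tz": 0, "gripper": 0.02}
  force: 100

```text
clock: 13.95
eef_pos: [0.4595, 0.2047, 0.053]
eef_rot: [2.139, 2.298, 0.004]
force: [-1.4, -3.3, 7.0]
width: 0.0309
gripper_force: 99.7
```

>>> arm_command:
  steps:
    - {"rx": 0, "ry": 0, "rz": 0, "tx": 0, "ty": 0, "tz": 0.005, "gripper": 0.02}
    - {"rx": 0, "ry": 0, "rz": 0, "tx": 0, "ty": 0, "tz": 0.01, "gripper": 0.02}
    - {"rx": 0, "ry": 0, "rz": 0, "tx": 0, "ty": 0, "tz": 0.03, "gripper": 0.02}
    - {"rx": 0, "ry": 0, "rz": 0, "tx": 0, "ty": 0, "tz": 0.03, "gripper": 0.02}
    - {"rx": 0, "ry": 0, "rz": 0, "tx": 0, "ty": 0, "tz": 0, "gripper": 0.02}
    - {"rx": 0, "ry": 0, "rz": 0, "tx": 0, "ty": 0, "tz": 0, "gripper": 0.02}

```text
clock: 14.45
eef_pos: [0.4592, 0.2053, 0.1278]
eef_rot: [2.138, 2.298, 0.006]
force: [0.1, -0.0, -6.3]
width: 0.0304
gripper_force: 100.6
```

Held: −6.3 N matches 620 g.

>>> arm_command:
  steps:
    - {"rx": 0, "ry": 0, "rz": 0.014, "tx": 0.032, "ty": -0.0025, "tz": 0, "gripper": 0.02}
    - {"rx": 0, "ry": 0, "rz": 0.014, "tx": 0.032, "ty": -0.0025, "tz": 0, "gripper": 0.02}
    - {"rx": 0, "ry": 0, "rz": 0.014, "tx": 0.032, "ty": -0.0025, "tz": 0, "gripper": 0.02}
    - {"rx": 0, "ry": 0, "rz": 0.014, "tx": 0.032, "ty": -0.0025, "tz": 0, "gripper": 0.02}
    - {"rx": 0, "ry": 0, "rz": 0.014, "tx": 0.032, "ty": -0.0025, "tz": 0, "gripper": 0.02}
    - {"rx": 0, "ry": 0, "rz": 0, "tx": 0, "ty": 0, "tz": -0.03, "gripper": 0.02}
    - {"rx": 0, "ry": 0, "rz": 0, "tx": 0, "ty": 0, "tz": -0.025, "gripper": 0.02}
    - {"rx": 0, "ry": 0, "rz": 0, "tx": 0, "ty": 0, "tz": -0.01, "gripper": 0.02}
    - {"rx": 0, "ry": 0, "rz": 0, "tx": 0, "ty": 0, "tz": 0, "gripper": 0.02}
    - {"rx": 0, "ry": 0, "rz": 0, "tx": 0, "ty": 0, "tz": 0, "gripper": 0.02}
    - {"rx": 0, "ry": 0, "rz": 0, "tx": 0, "ty": 0, "tz": 0, "gripper": 0.02}

```text
clock: 15.37
eef_pos: [0.6189, 0.1928, 0.0621]
eef_rot: [2.057, 2.373, 0.003]
force: [0.5, 0.5, -4.5]
width: 0.031
gripper_force: 101.0
```

>>> arm_command:
  steps:
    - {"rx": 0, "ry": 0, "rz": 0, "tx": 0, "ty": 0, "tz": -0.01, "gripper": 0.02}
    - {"rx": 0, "ry": 0, "rz": 0, "tx": 0, "ty": 0, "tz": -0.005, "gripper": 0.02}
    - {"rx": 0, "ry": 0, "rz": 0, "tx": 0, "ty": 0, "tz": -0.002, "gripper": 0.02}
    - {"rx": 0, "ry": 0, "rz": 0, "tx": 0, "ty": 0, "tz": -0.0015, "gripper": 0.02}
    - {"rx": 0, "ry": 0, "rz": 0, "tx": 0, "ty": 0, "tz": 0, "gripper": 0.02}
    - {"rx": 0, "ry": 0, "rz": 0, "tx": 0, "ty": 0, "tz": 0, "gripper": 0.02}

```text
clock: 15.87
eef_pos: [0.618, 0.1925, 0.0441]
eef_rot: [2.058, 2.374, 0.0]
force: [-5.9, -0.7, 5.8]
width: 0.0309
gripper_force: 102.4
```

>>> arm_command:
  steps:
    - {"rx": 0, "ry": 0, "rz": 0, "tx": 0, "ty": 0, "tz": 0, "gripper": 0.05}
    - {"rx": 0, "ry": 0, "rz": 0, "tx": 0, "ty": 0, "tz": 0, "gripper": 0.05}
    - {"rx": 0, "ry": 0, "rz": 0, "tx": 0, "ty": 0, "tz": 0, "gripper": 0.05}
    - {"rx": 0, "ry": 0, "rz": 0, "tx": 0, "ty": 0, "tz": 0.03, "gripper": 0.05}
    - {"rx": 0, "ry": 0, "rz": 0, "tx": 0, "ty": 0, "tz": 0.04, "gripper": 0.06}
    - {"rx": 0, "ry": 0, "rz": 0, "tx": 0, "ty": 0, "tz": 0.03, "gripper": 0.065}
    - {"rx": 0, "ry": 0, "rz": -0.014, "tx": -0.033, "ty": 0.0229, "tz": 0, "gripper": 0.065}
    - {"rx": 0, "ry": 0, "rz": -0.014, "tx": -0.033, "ty": 0.0229, "tz": 0, "gripper": 0.065}
    - {"rx": 0, "ry": 0, "rz": -0.014, "tx": -0.033, "ty": 0.0229, "tz": 0, "gripper": 0.065}
    - {"rx": 0, "ry": 0, "rz": -0.014, "tx": -0.033, "ty": 0.0229, "tz": 0, "gripper": 0.065}
    - {"rx": 0, "ry": 0, "rz": -0.014, "tx": -0.033, "ty": 0.0229, "tz": 0, "gripper": 0.065}
    - {"rx": 0, "ry": 0, "rz": 0, "tx": 0, "ty": 0, "tz": 0, "gripper": 0.065}

```text
clock: 16.87
eef_pos: [0.4477, 0.3102, 0.1425]
eef_rot: [-2.134, -2.302, 0.002]
force: [-1.2, 0.2, -0.2]
width: 0.0652
gripper_force: 0.0
```

```bash
python3 - <<'E'
from h import *
for _ in range(3): S=robot.snapshot("side")
im=np.hstack([ortho(S,(.453,.307),.06,.06,400),ortho(S,(.617,.205),.03,.08,400)])
cv2.imwrite("pics/b2.png",im); o=robot.get_obs(); print(o["eef_pos"],o["eef_rot"])
E
```

```text
[0.4537595  0.307396   0.14281709] [2.13781996e+00 2.30077431e+00 2.29889526e-03]
```

View pics/b2.png

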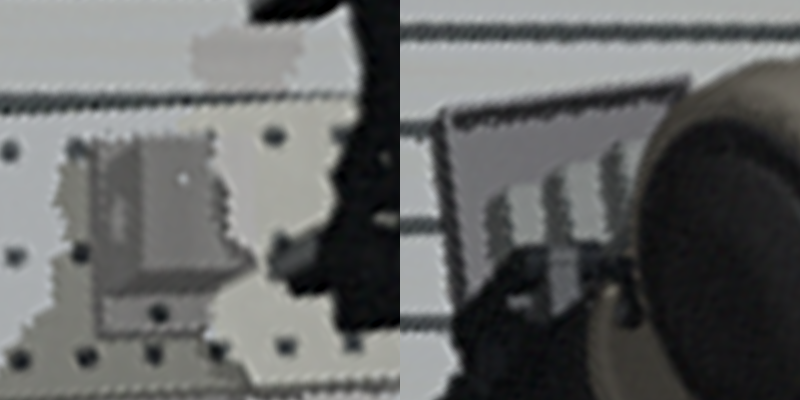

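The step block stands on its base in the tray, with its steps visible at about (490–640,150–240). The bearing block's top face is at about (140–253, 135–272), so its centre is near (0.452, 0.308), matching the TCP. I'm descending with the tips kept above the foot.

>>> arm_command:
  steps:
    - {"rx": 0, "ry": 0, "rz": 0, "tx": -0.001, "ty": 0, "tz": -0.03, "gripper": 0.065}
    - {"rx": 0, "ry": 0, "rz": 0, "tx": 0, "ty": 0, "tz": -0.03, "gripper": 0.065}
    - {"rx": 0, "ry": 0, "rz": 0, "tx": 0, "ty": 0, "tz": -0.02, "gripper": 0.065}
    - {"rx": 0, "ry": 0, "rz": 0, "tx": 0, "ty": 0, "tz": -0.009, "gripper": 0.065}
    - {"rx": 0, "ry": 0, "rz": 0, "tx": 0, "ty": 0, "tz": 0, "gripper": 0.065}
    - {"rx": 0, "ry": 0, "rz": 0, "tx": 0, "ty": 0, "tz": 0, "gripper": 0.055}
    - {"rx": 0, "ry": 0, "rz": 0, "tx": 0, "ty": 0, "tz": 0, "gripper": 0.045}
    - {"rx": 0, "ry": 0, "rz": 0, "tx": 0, "ty": 0, "tz": 0, "gripper": 0.035}
    - {"rx": 0, "ry": 0, "rz": 0, "tx": 0, "ty": 0, "tz": 0, "gripper": 0.03}
    - {"rx": 0, "ry": 0, "rz": 0, "tx": 0, "ty": 0, "tz": 0, "gripper": 0.03}
    - {"rx": 0, "ry": 0, "rz": 0, "tx": 0, "ty": 0, "tz": 0, "gripper": 0.03}
  force: 50

```text
clock: 17.93
eef_pos: [0.4537, 0.3074, 0.055]
eef_rot: [2.139, 2.299, 0.006]
force: [1.5, -1.6, 5.9]
width: 0.0392
gripper_force: 50.8
```

>>> arm_command:
  steps:
    - {"rx": 0, "ry": 0, "rz": 0, "tx": 0, "ty": 0, "tz": 0.005, "gripper": 0.03}
    - {"rx": 0, "ry": 0, "rz": 0, "tx": 0, "ty": 0, "tz": 0.02, "gripper": 0.03}
    - {"rx": 0, "ry": 0, "rz": 0, "tx": 0, "ty": 0, "tz": 0.04, "gripper": 0.03}
    - {"rx": 0, "ry": 0, "rz": 0, "tx": 0, "ty": 0, "tz": 0.04, "gripper": 0.03}
    - {"rx": 0, "ry": 0, "rz": 0, "tx": 0, "ty": 0, "tz": 0.03, "gripper": 0.03}
    - {"rx": 0, "ry": 0, "rz": 0, "tx": 0, "ty": 0, "tz": 0, "gripper": 0.03}
    - {"rx": 0, "ry": 0, "rz": 0, "tx": 0, "ty": 0, "tz": 0, "gripper": 0.03}
    - {"rx": 0, "ry": 0, "rz": 0, "tx": 0, "ty": 0, "tz": 0, "gripper": 0.03}

```text
clock: 18.6
eef_pos: [0.4515, 0.3067, 0.1876]
eef_rot: [-2.139, -2.3, 0.002]
force: [-0.0, 0.2, -2.0]
width: 0.0393
gripper_force: 50.4
```

>>> arm_command:
  steps:
    - {"rx": 0, "ry": 0, "rz": 0, "tx": 0.0125, "ty": -0.0352, "tz": 0, "gripper": 0.03}
    - {"rx": 0, "ry": 0, "rz": 0, "tx": 0.0125, "ty": -0.0352, "tz": 0, "gripper": 0.03}
    - {"rx": 0, "ry": 0, "rz": 0, "tx": 0.0125, "ty": -0.0352, "tz": 0, "gripper": 0.03}
    - {"rx": 0, "ry": 0, "rz": 0, "tx": 0.0125, "ty": -0.0352, "tz": 0, "gripper": 0.03}
    - {"rx": 0, "ry": 0, "rz": 0, "tx": 0.0125, "ty": -0.0352, "tz": 0, "gripper": 0.03}
    - {"rx": 0, "ry": 0, "rz": 0, "tx": 0.0125, "ty": -0.0352, "tz": 0, "gripper": 0.03}
    - {"rx": 0, "ry": 0, "rz": 0, "tx": 0.0125, "ty": -0.0352, "tz": 0, "gripper": 0.03}
    - {"rx": 0, "ry": 0, "rz": 0, "tx": 0.0125, "ty": -0.0352, "tz": 0, "gripper": 0.03}
    - {"rx": 0, "ry": 0, "rz": 0, "tx": 0.0125, "ty": -0.0352, "tz": 0, "gripper": 0.03}
    - {"rx": 0, "ry": 0, "rz": 0, "tx": 0.0125, "ty": -0.0352, "tz": 0, "gripper": 0.03}
    - {"rx": 0, "ry": 0, "rz": 0, "tx": 0.0125, "ty": -0.0352, "tz": 0, "gripper": 0.03}
    - {"rx": 0, "ry": 0, "rz": 0, "tx": 0.0125, "ty": -0.0352, "tz": 0, "gripper": 0.03}

```text
clock: 19.6
eef_pos: [0.6016, -0.1169, 0.1857]
eef_rot: [-2.137, -2.297, 0.003]
force: [-0.0, 1.0, -1.9]
width: 0.0393
gripper_force: 50.4
```

>>> arm_command:
  steps:
    - {"rx": 0, "ry": 0, "rz": 0, "tx": 0.0125, "ty": -0.0352, "tz": 0, "gripper": 0.03}
    - {"rx": 0, "ry": 0, "rz": 0, "tx": 0.0125, "ty": -0.0352, "tz": 0, "gripper": 0.03}
    - {"rx": 0, "ry": 0, "rz": 0, "tx": 0.0125, "ty": -0.0352, "tz": 0, "gripper": 0.03}
    - {"rx": 0, "ry": 0, "rz": 0, "tx": 0, "ty": 0, "tz": 0, "gripper": 0.03}
    - {"rx": 0, "ry": 0, "rz": 0, "tx": 0, "ty": 0, "tz": -0.02, "gripper": 0.03}
    - {"rx": 0, "ry": 0, "rz": 0, "tx": 0, "ty": 0, "tz": -0.02, "gripper": 0.03}
    - {"rx": 0, "ry": 0, "rz": 0, "tx": 0, "ty": 0, "tz": 0, "gripper": 0.03}
    - {"rx": 0, "ry": 0, "rz": 0, "tx": 0, "ty": 0, "tz": 0, "gripper": 0.03}
    - {"rx": 0, "ry": 0, "rz": 0, "tx": 0, "ty": 0, "tz": 0, "gripper": 0.03}

```text
clock: 20.35
eef_pos: [0.6398, -0.2207, 0.1482]
eef_rot: [-2.139, -2.3, 0.0]
force: [0.3, -0.3, -0.8]
width: 0.0395
gripper_force: 50.4
```

```bash
python3 - <<'E'
from h import *
T=robot.snapshot("top");S=robot.snapshot("side")
for p in(T,S):
  for n in("turntable","bearing_block"):
    for f in(robot.tip_of,robot.find_in):
      print(n,f.__name__,[(np.round(x["position"],1),x["confidence"]) for x in f(n,p)])
o=robot.get_obs(); print(o["eef_pos"],o["eef_rot"],proj(S,(.6405,-.2203,0)),proj(T,(.6405,-.2203,0)))
E
```

```text
turntable call [(array([482.6, 188.6]), 0.62), (array([413.7, 167.4]), 0.5), (array([247.8, 176.8]), 0.34)]
turntable call [(array([501.2, 187.2]), 0.8), (array([396.9, 153.8]), 0.69)]
bearing_block call [(array([212.1, 289.8]), 0.88), (array([162.8, 199.7]), 0.81)]
bearing_block call [(array([208.2, 287.9]), 0.95), (array([161.3, 198.9]), 0.91)]
turntable call [(array([362.2, 121.8]), 0.95), (array([323.5, 153. ]), 0.78)]
turntable call [(array([322.7, 143.9]), 0.96), (array([363.2, 110.9]), 0.79)]
bearing_block call [(array([345.7, 347.9]), 0.92), (array([225.7, 355. ]), 0.86), (array([325.2, 128.4]), 0.79), (array([289.8, 207.6]), 0.65)]
bearing_block call [(array([226.4, 351.7]), 0.91), (array([345.5, 338.2]), 0.69), (array([320.9, 122. ]), 0.67)]
[ 0.63988172 -0.22103237  0.14857672] [2.13964952e+00 2.29974629e+00 1.97702992e-04] [323.39705392 154.38107455] [411.75486899 171.73040513]
```

>>> arm_command:
  steps:
    - {"rx": 0, "ry": 0, "rz": 0, "tx": 0, "ty": 0, "tz": -0.015, "gripper": 0.03}
    - {"rx": 0, "ry": 0, "rz": 0, "tx": 0, "ty": 0, "tz": -0.012, "gripper": 0.03}
    - {"rx": 0, "ry": 0, "rz": 0, "tx": 0, "ty": 0, "tz": -0.005, "gripper": 0.03}
    - {"rx": 0, "ry": 0, "rz": 0, "tx": 0, "ty": 0, "tz": 0, "gripper": 0.03}
    - {"rx": 0, "ry": 0, "rz": 0, "tx": 0, "ty": 0, "tz": 0, "gripper": 0.03}
    - {"rx": 0, "ry": 0, "rz": 0, "tx": 0, "ty": 0, "tz": 0, "gripper": 0.03}

```text
clock: 21.35
eef_pos: [0.6401, -0.2212, 0.1168]
eef_rot: [2.139, 2.299, 0.0]
force: [-0.0, -0.1, -1.1]
width: 0.0393
gripper_force: 50.5
```

>>> arm_command:
  steps:
    - {"rx": 0, "ry": 0, "rz": 0, "tx": 0, "ty": 0, "tz": -0.0015, "gripper": 0.03}
    - {"rx": 0, "ry": 0, "rz": 0, "tx": 0, "ty": 0, "tz": -0.0015, "gripper": 0.03}
    - {"rx": 0, "ry": 0, "rz": 0, "tx": 0, "ty": 0, "tz": 0, "gripper": 0.03}
    - {"rx": 0, "ry": 0, "rz": 0, "tx": 0, "ty": 0, "tz": 0, "gripper": 0.03}

```text
clock: 21.68
eef_pos: [0.6398, -0.221, 0.1134]
eef_rot: [2.14, 2.3, 0.0]
force: [0.0, -0.4, -2.5]
width: 0.0394
gripper_force: 50.5
```

>>> arm_command:
  steps:
    - {"rx": 0, "ry": 0, "rz": 0, "tx": 0, "ty": 0, "tz": -0.001, "gripper": 0.03}
    - {"rx": 0, "ry": 0, "rz": 0, "tx": 0, "ty": 0, "tz": -0.001, "gripper": 0.03}
    - {"rx": 0, "ry": 0, "rz": 0, "tx": 0, "ty": 0, "tz": 0, "gripper": 0.03}
    - {"rx": 0, "ry": 0, "rz": 0, "tx": 0, "ty": 0, "tz": 0, "gripper": 0.03}

```text
clock: 22.02
eef_pos: [0.6399, -0.2212, 0.1131]
eef_rot: [2.139, 2.299, 0.0]
force: [-4.4, 2.9, 7.5]
width: 0.0391
gripper_force: 51.3
```

Contact. I'm opening gently, rising and backing away.

>>> arm_command:
  steps:
    - {"rx": 0, "ry": 0, "rz": 0, "tx": 0, "ty": 0, "tz": 0.0005, "gripper": 0.05}
    - {"rx": 0, "ry": 0, "rz": 0, "tx": 0, "ty": 0, "tz": 0, "gripper": 0.06}
    - {"rx": 0, "ry": 0, "rz": 0, "tx": 0, "ty": 0, "tz": 0, "gripper": 0.065}
    - {"rx": 0, "ry": 0, "rz": 0, "tx": 0, "ty": 0, "tz": 0, "gripper": 0.065}
    - {"rx": 0, "ry": 0, "rz": 0, "tx": 0, "ty": 0, "tz": 0.02, "gripper": 0.065}
    - {"rx": 0, "ry": 0, "rz": 0, "tx": 0, "ty": 0, "tz": 0.04, "gripper": 0.065}
    - {"rx": 0, "ry": 0, "rz": 0, "tx": 0, "ty": 0, "tz": 0.04, "gripper": 0.065}
    - {"rx": 0, "ry": 0, "rz": 0, "tx": -0.04, "ty": 0, "tz": 0, "gripper": 0.065}
    - {"rx": 0, "ry": 0, "rz": 0, "tx": -0.04, "ty": 0, "tz": 0, "gripper": 0.065}
    - {"rx": 0, "ry": 0, "rz": 0, "tx": -0.04, "ty": 0, "tz": 0, "gripper": 0.065}
    - {"rx": 0, "ry": 0, "rz": 0, "tx": -0.04, "ty": 0, "tz": 0, "gripper": 0.065}
    - {"rx": 0, "ry": 0, "rz": 0, "tx": 0, "ty": 0, "tz": 0, "gripper": 0.065}

```text
clock: 23.02
eef_pos: [0.4723, -0.219, 0.2104]
eef_rot: [-2.136, -2.292, 0.004]
force: [0.9, -0.4, -0.8]
width: 0.0652
gripper_force: 0.0
```

```bash
python3 - <<'E'
from h import *
T=robot.snapshot("top");S=robot.snapshot("side")
im=np.vstack([np.hstack([ortho(T,(.6405,-.2203),.07,.08,270),ortho(T,(.617,.205),.015,.08,270),ortho(T,(.6366,.002),.02,.07,250)[:,:250] if 0 else ortho(T,(.6366,.002),.02,.07,270)])]+[np.hstack([ortho(S,(.6405,-.2203),.07,.08,270),ortho(S,(.617,.205),.015,.08,270),ortho(S,(.6366,.002),.02,.07,270)])])
cv2.imwrite("pics/f.png",im[:,:800]); print(robot.get_obs()["eef_pos"])
E
```

```text
[ 0.47881192 -0.22114879  0.21232908]
```

View pics/f.png

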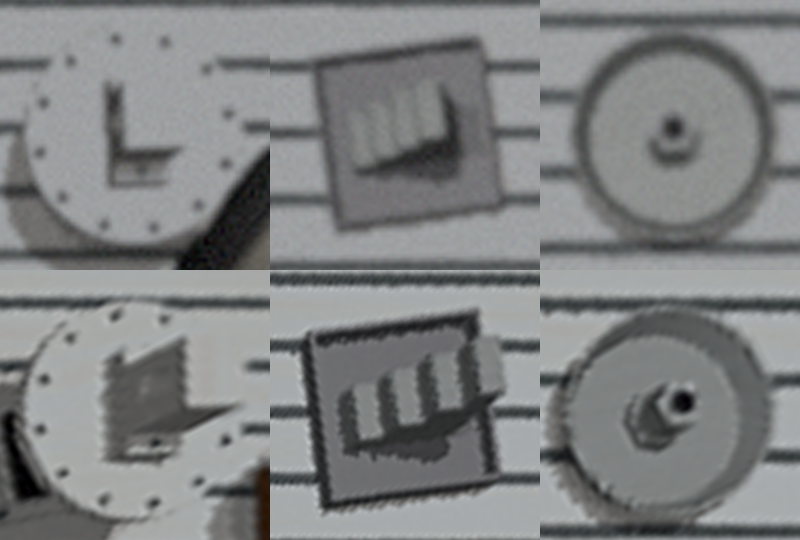

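The bearing block stands upright, with its foot edges at (108,·) and (·,187) in the top tile, so it is centred on the disc to within about 1 mm. The step block is on its base in its tray and the nut is seated in the dish. Handing in.

```bash
python3 -c "
from plant import robot
print(robot.sign_off())"
```

```text
the job is handed in; nothing more can be done
None
```

The job is done and handed in at about 23 s on the clock: nut in the dish, strap flat in the long tray, step block on its base in the square tray and bearing block upright in the middle of the turntable, with no sign that the motor or wrench was touched (I took no final close-up of them).

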